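# Weigh the olive tub on the spring scale

## Task

Weigh the tub of olives that has the yellow lid: lift it by its orange tab, hang its wire bail in the dip of the spring scale's hook and lower it slowly (2 cm a second or so), letting go only when the scale carries all of its weight, so that the pointer never drops or bounces quickly, then leave the tub hanging with the pointer settled. Handle the scale gently, never pull the pointer into the red band, and do not disturb the white-lidded tub, the bowl or the loose lid.

Things in the scene. Friction and masses are not known exactly. Their poses are not given: they have to be found in the camera images.
- tub_grip (a point): centre of the yellow-lidded olive tub's orange grip tab: 22 (tub's x) x 26 (y) x 44 mm high, gripped across its 22 mm. Tub: clear round body 92 mm wide, lid 98 mm wide, lid top 84 mm and tab centre 182 mm above the underside. Weight differs every time, 0.2 to 0.8 kg, centred on its axis; z up; half a turn makes no difference
- tub_bail (a point): wire centre at the middle of the flat top of this tub's rigid steel bail (6 mm wire), 34 mm straight below tub_grip, 148 mm above the underside; same axes. The bail arches in the tub's x-z plane, its flat top 44 mm long in x; between wire and lid an opening 61 mm high, through which the hook passes along the tub's y
- hook_seat (a point): where the bail wire's centre lies in the dip of the hook (8 mm steel bar); sinks with the hook, 272 mm over the table when empty. Scale's axes: the hook runs along y, tip to -y, column at +y; the bail lies across it, along x. Tip 14 to 26 mm to -y, its top 9 mm above this point; arm from 20 mm to +y, top 7 mm above; dip floor 16 mm long in y
- pointer (a joint): how far the hook with its red pointer has sunk, m: 0 with nothing on it, growing as it is loaded; a soft spring, 80 N/m (12 mm per 100 g), lightly damped. The red band begins at 0.108
- scale: spring scale fixed to the table: grey base plate 200 x 170 x 16 mm, steel column 56 x 36 mm with green cap, top 348 mm high, white graduated plate facing +x. Origin on the table under the hook's dip, z up; the column's face is 108 mm, the hook's carriage 94 mm and the base plate's edge 80 mm to its +y
- spare_grip (a point): centre of the blue grip tab of the other olive tub, with a white lid; same shape and sizes as the yellow-lidded one; leave alone
- bowl: glass bowl of tomato slices, 120 mm wide, 40 mm high; origin under its centre; leave alone
- loose_lid: yellow plastic lid lying on the table, a disc 100 mm wide, 8 mm high; origin under its centre; leave alone

How it is judged:
On the way, in this order (a step that is already met when the one before it is completed fails the run):
1. the yellow-lidded tub is lifted clear of the table (height (world z) of tub_grip above 0.222 m and contact force between the fingers and tub above 1 N), for 0.2 s.
2. its bail rests in the hook and the scale is taking over weight while the tub is still held (distance between tub_bail and hook_seat below 0.02 m and contact force between each of scale, the fingers and tub above 1 N and value of joint pointer above 0.01 m), for 0.2 s.
At the end, for the whole second after the job is handed in: the yellow-lidded tub hangs freely with its bail wire within 15 mm of the dip of the hook, upright within 0.2 rad, nearly still (below 60 mm/s), let go; the pointer reads the weight (more than 18 mm down) and has settled (below 20 mm/s) (distance between tub_bail and hook_seat below 0.015 m and contact force between scale and tub above 1.5 N and contact force between the fingers and tub below 0.1 N and value of joint pointer above 0.018 m and velocity of joint pointer between -0.02 and 0.02 m/s and angle between tub_grip's own z axis and vertical below 0.2 rad and linear speed of tub below 0.06 m/s); the robot touches nothing.
It fails at once if the pointer drops or springs up faster than 0.08 m/s (velocity of joint pointer above 0.08 m/s or velocity of joint pointer below -0.08 m/s).
It fails at once if the pointer is pulled into the red band (beyond 108 mm) (value of joint pointer above 0.108 m).
It fails at once if the scale is pushed or knocked with more than 15 N (contact force between scale and anything else above 15 N).
It fails at once if the white-lidded tub, the bowl or the loose lid is moved by more than 30 mm (distance of any of spare_grip, bowl, loose_lid from where it was at the start of the episode above 0.03 m).
It also fails if it takes over 70 s, if anything falls off the work surface, if the arm or the gripper's body presses on something with over 40 N, if the wrist force passes 120 N, or if a joint passes its speed limit or range.

## Robot

A 7-joint arm with a two-finger parallel gripper is mounted at the origin on the work surface. World frame = base frame: x ahead of the robot, y to its left, z up, the work surface at z = 0. Lengths are in m, angles in rad, forces in N, time in s.
With the tool pointing down it reaches from about 0.35 to 0.9 m from the base axis. Payload 8.1 kg.
Tool frame: the origin (TCP) lies at the very end of the fingers, on their centre line; the grasp point (between the pads) lies 19 mm behind it; z points along the fingers, y is the line along which they close (so a half turn about z gives the same grasp; the last joint's range is limited). The gripper opens to 92 mm and grips with 3 to 60 N. Pads are 19 mm wide; open, the fingers measure 130 mm over their backs; the gripper's body (75 mm by 190 mm) begins 47 mm behind the grasp point.
Start: joints at [1.153, 0.434, 0.025, 1.573, -0.012, 1.134, -0.075], TCP at [0.193, -0.594, 0.227] pointing down, gripper open.
Joint ranges: [-2.62, 2.62], [-0.44, 2.09], [-1.27, 1.32], [0.08, 2.57], [-1.32, 4.46], [0.12, 2], [-2.74, 2.74]. Speed limits (rad/s): [2.22, 2.22, 3.01, 3.01, 3.14, 3.14, 3.14].

## Interface

Orientations are given as a 3x3 rotation matrix whose columns are the frame's x, y, z axes.
In Python, from plant import * gives the robot as it stands.
- The arm moves only by the shell command python3 -m inch 'ROWS' [OPENING] [FORCE]. ROWS is JSON, a list that holds one entry, the list of rows, each a list of 4 numbers: the shift along the tool's x, y, z in m, then the turn about the tool's z in degrees. A call has 1 to 12 rows; each row shifts and turns the commanded pose from where the row before left it, along the tool's axes as they then stand; what a row does not reach is not made up. A row lasts 1/10 s, in which the tool goes at most 50 mm and 8.59 degrees, less where a joint would pass 70% of its speed; a pose out of reach is approached as far as the arm can. A call is refused whole if a number of a shift passes 0.05 or a number of a turn 8.59, either way. A call with a gripper value outside its range is refused whole. OPENING is the opening in per cent of the stroke, from 0 (shut) to 100 (fully open), set as the call begins (- or left out, the last holds). The fingers move at their own pace and stop on an object; FORCE is the grip in N (left out, the last holds). Time passes only in rows, so rows that do not move let the fingers close. It gives the time, the measured TCP pose, the force, the opening and the grip force at its end, in the units of the state.
- state(): the state, without advancing time (a new reading comes with each control period).
- snapshot(name): name is "scene" or "top" or "wrist"; returns a dict with "img" (420x560x3 uint8, blue, green, red), "intrinsics" (3x3 intrinsics, pixels), "k1" (the pictures are not rectified: a ray, as slopes to the right and down, at radius r is drawn at 1 + k1 r^2 times it, then the intrinsics apply), "rvec" (rotation vector, rad) and "tvec" (3), from world to camera coordinates, as OpenCV has them. Camera axes: x right, y down, z forward; pixel columns grow to the right and rows downward; lengths in m; the calibration is good to about 2 mm. A picture is of the moment at which its call begins. There is no depth.
- finish_job(): hands the job in; it is judged then, once.
The state is a dict: "t": time; "joints": joint angles; "qd": joint speeds; "joint_efforts": joint torques, N m; "tcp_pos": TCP position; "orientation": TCP orientation; "ft_force": force on the tool from outside, world axes, zero at the start; "torque": the same for the moment, N m; "width": finger opening in m; "finger_force": force on a finger pad.
Only numpy, scipy, OpenCV 4.12 (cv2) and the standard library are available. Lean on these libraries where they do the work, as an engineer would, in place of code of your own. Each camera call takes 0.05 s, during which the arm holds its last target. There are 200 camera calls.

## Working session

There is one attempt and no reset: what is moved stays moved. The work goes in short steps, Python scripts to look and compute and a shell command to move; the robot and the scene stay as the last step left them, time stands still between calls to the robot, and variables do not carry over. Pictures are saved under pics/ and viewed, at most 10 in all, crops included, and the job is handed in when it is done.

```bash
ls; mkdir -p pics; python3 - <<'E'
from plant import *
import cv2,numpy as np
a=snapshot("scene");b=snapshot("top")
cv2.imwrite("pics/scene0.png",a["img"]);cv2.imwrite("pics/top0.png",b["img"])
for s in(a,b):print(s["intrinsics"],s["k1"],s["rvec"],s["tvec"])
s=state();print(s)
E
```

```text
pics
[[468.20143576   0.         278.57130212]
 [  0.         468.20143576 215.41856341]
 [  0.           0.           1.        ]] -0.16178513194463798 [ 2.15164854  0.8510668  -0.36321204] [-0.30145382 -0.14710196  1.5198588 ]
[[408.99335266   0.         286.69305258]
 [  0.         408.99335266 204.14259366]
 [  0.           0.           1.        ]] -0.05533427617440318 [ 2.16042943 -2.14201526  0.21714589] [-0.16742867  0.5586906   1.07488369]
{'t': 0.1, 'joints': array([ 1.15336702,  0.43518239,  0.02494657,  1.57399899, -0.01159267,
        1.13397603, -0.07511586]), 'qd': array([-1.51756554e-03, -1.44505905e-03, -2.25725024e-04, -3.74640004e-03,
       -1.12766357e-03,  9.10112039e-05,  4.15371018e-04]), 'joint_efforts': array([ 4.35330687e-03, -6.69129109e+01,  9.88344848e-01, -3.15148222e+01,
       -6.06052252e-02,  3.73663567e-02,  7.01390195e-05]), 'tcp_pos': array([ 0.19335747, -0.59386531,  0.22600781]), 'orientation': array([[ 9.50867040e-01,  3.09599035e-01, -5.57116295e-04],
       [ 3.09599511e-01, -9.50866151e-01,  1.30615763e-03],
       [-1.25357886e-04, -1.41446517e-03, -9.99998992e-01]]), 'ft_force': array([0.31796298, 0.73812201, 0.17576062]), 'torque': array([0.03919048, 0.00693935, 0.01305707]), 'finger_force': 0.0, 'width': 0.09156132789696597}
```

View pics/scene0.png

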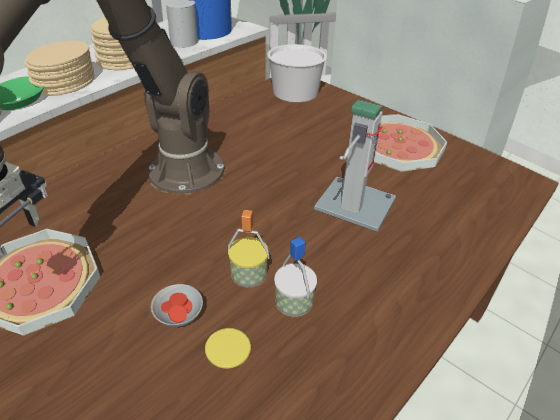

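View pics/top0.png

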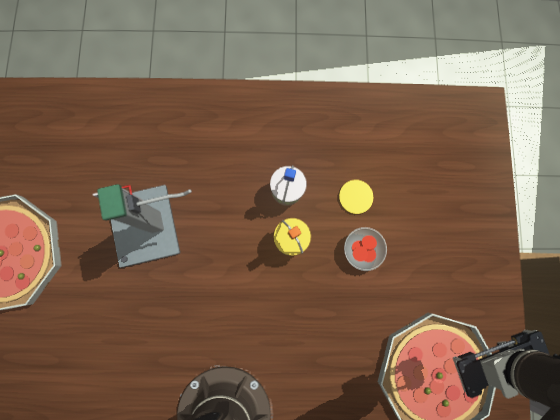

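```bash
cat > h.py <<'E'
import cv2,numpy as np
def setup(s):
    return s["intrinsics"],np.array([s["k1"],0,0,0,0.]),cv2.Rodrigues(np.array(s["rvec"],float))[0],np.array(s["tvec"],float)
def ray(s,uv):
    K,d,R,t=setup(s)
    n=cv2.undistortPoints(np.array([[uv]],float),K,d)[0,0]
    v=R.T@np.array([n[0],n[1],1]); return -R.T@t, v/np.linalg.norm(v)
def onz(s,uv,z):
    o,v=ray(s,uv); return o+v*(z-o[2])/v[2]
def tri(s1,p1,s2,p2):
    o1,v1=ray(s1,p1);o2,v2=ray(s2,p2)
    k=np.linalg.lstsq(np.stack([v1,-v2],1),o2-o1,rcond=None)[0]
    a,b=o1+k[0]*v1,o2+k[1]*v2
    return (a+b)/2,np.linalg.norm(a-b)
def proj(s,P):
    K,d,R,t=setup(s)
    return cv2.projectPoints(np.array(P,float).reshape(-1,3),cv2.Rodrigues(R)[0],t,K,d)[0][:,0]
def mask(s,lo,hi):
    return cv2.inRange(cv2.cvtColor(s["img"],cv2.COLOR_BGR2HSV),np.array(lo),np.array(hi))
def blobs(m,amin=30):
    n,l,st,c=cv2.connectedComponentsWithStats(m)
    return [(c[i].round(1),st[i].tolist()) for i in range(1,n) if st[i][4]>=amin]
E
python3 - <<'E'
from plant import *
from h import *
import pickle
A=snapshot("scene");B=snapshot("top");pickle.dump((A,B),open("v0.pkl","wb"))
for s in(A,B):
    for nm,lo,hi in(("orange",(6,190,120),(16,255,255)),("yellow",(24,120,100),(34,255,255)),("blue",(105,150,80),(125,255,255)),("green",(60,80,30),(90,255,255))):
        print(nm,blobs(mask(s,lo,hi)))
im=lambda s,x,y,w,h,k:cv2.resize(s["img"][y:y+h,x:x+w],None,fx=k,fy=k,interpolation=cv2.INTER_CUBIC)
c1=im(B,250,150,80,120,5);c2=im(B,85,170,120,120,3.3333)
c1=cv2.resize(c1,(400,600));c2=im(B,90,175,100,100,4)
c2=cv2.copyMakeBorder(c2,0,200,0,0,cv2.BORDER_CONSTANT)
cv2.imwrite("pics/crop1.png",np.hstack([c1,c2]))
d1=im(A,215,200,110,120,3.6);d2=im(A,310,90,100,150,4)
d1=cv2.copyMakeBorder(d1,0,600-d1.shape[0],0,0,cv2.BORDER_CONSTANT)
cv2.imwrite("pics/crop2.png",np.hstack([d1,d2]));print(d1.shape)
E
```

```text
orange []
yellow [(array([247.1, 252.4]), [228, 237, 39, 31, 926]), (array([227.4, 347.7]), [205, 328, 46, 41, 1439])]
blue [(array([212.6,  18.2]), [194, 0, 37, 39, 1274]), (array([297.2, 248.2]), [290, 237, 15, 24, 262])]
green [(array([284.2,   6.1]), [280, 0, 9, 14, 83]), (array([301.5,   6.8]), [292, 0, 20, 14, 192]), (array([320.3,   5.7]), [313, 0, 16, 13, 169]), (array([17.9, 93.1]), [0, 77, 44, 33, 1022]), (array([365.6, 108.9]), [352, 101, 29, 18, 340])]
orange []
yellow [(array([355.7, 196.4]), [339, 180, 34, 34, 917]), (array([300.5, 231.2]), [285, 218, 26, 33, 344]), (array([285.1, 240.6]), [274, 222, 27, 33, 527])]
blue [(array([290.1, 172.9]), [285, 169, 11, 9, 75])]
green [(array([111.2, 201.6]), [98, 185, 28, 35, 715])]
(600, 396, 3)
```

View pics/crop1.png

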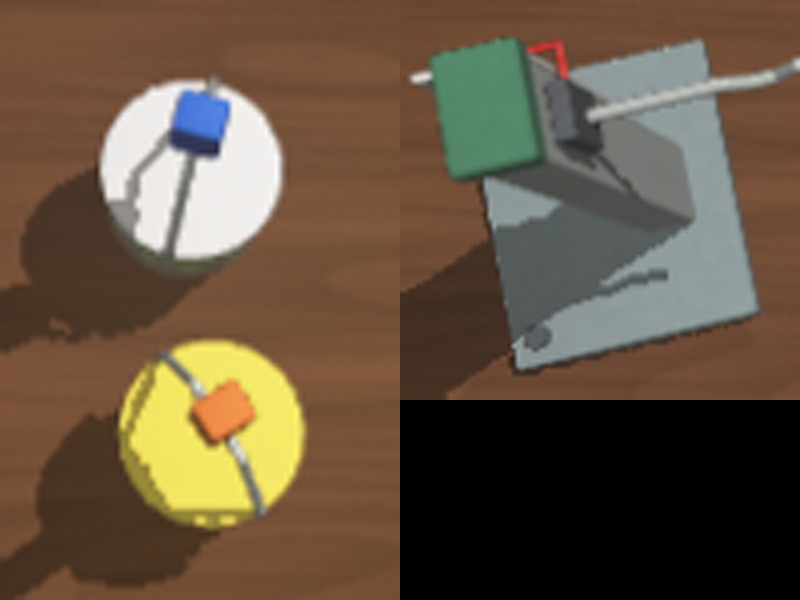

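View pics/crop2.png

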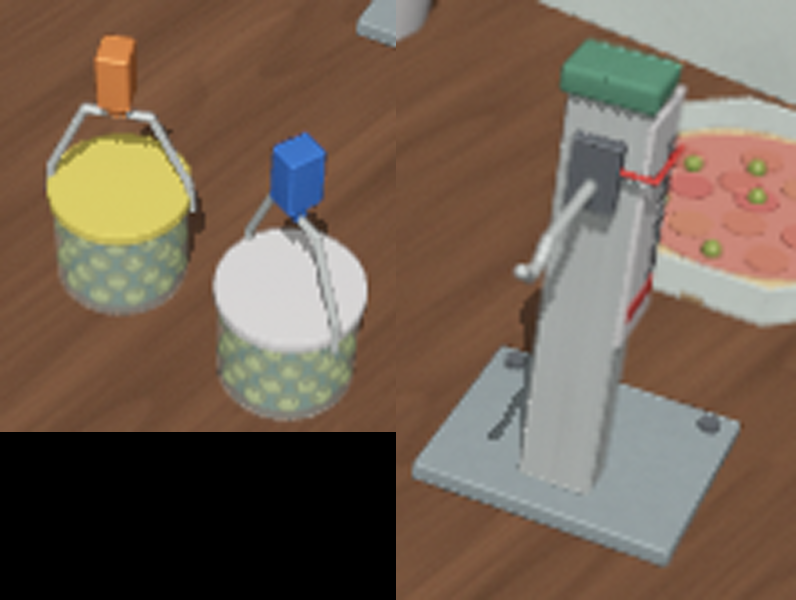

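```bash
python3 - <<'E'
from h import *
import pickle
A,B=pickle.load(open("v0.pkl","rb"))
np.set_printoptions(precision=4,suppress=True)
ma,mb=[mask(s,(3,150,100),(20,255,255)) for s in(A,B)]
ca=[b for b in blobs(ma) if 235<b[0][0]<260 and 200<b[0][1]<240];cb=[b for b in blobs(mb) if 280<b[0][0]<310 and 215<b[0][1]<250]
print(ca,cb)
print("tab",tri(A,ca[0][0],B,cb[0][0]), onz(B,cb[0][0],.2))
# lid by hull + ellipse
m=mask(B,(24,120,100),(34,255,255));m[:,:270]=0;m[:,320:]=0
c=np.vstack(cv2.findContours(m,0,2)[0]);(x,y),r=cv2.minEnclosingCircle(c);P=onz(B,(x,y),.084);print("lid",x,y,r,P, onz(B,(x+r,y),.084)-P)
e=[onz(B,p,.084) for p in((282.6,220.4),(302.4,252.4))];print("bail ends",e)
v=e[0]-e[1];print("bail ang",np.degrees(np.arctan2(v[1],v[0])), np.linalg.norm(v))
r=cv2.minAreaRect(max(cv2.findContours(mb*0+ (lambda q:q)(np.where(cv2.connectedComponents(mb)[1]==cv2.connectedComponents(mb)[1][int(cb[0][0][1]),int(cb[0][0][0])],255,0).astype(np.uint8)),0,2)[0],key=len));print("tab rect",r)
# scale
C=[onz(B,p,.016) for p in((166,185.25),(179.25,253.25),(119.25,266.75))];print(*C)
xx=C[0]-C[1];L=np.linalg.norm(xx);xx/=L;yy=np.array([-xx[1],xx[0],0]);print("plate",L,np.linalg.norm(C[2]-C[1]),"yaw",np.degrees(np.arctan2(xx[1],xx[0])))
v=C[2]-C[1];print("yaw2",np.degrees(np.arctan2(v[1],v[0]))-90)
O=(C[0]+C[1])/2-.08*yy;print("O plate",O)
tip,err=tri(A,(341.75,157.5),B,(188.7,190.9));print("tip",tip,err)
D=tip-O;print("tip in scale",D@xx,D@yy)
g=mask(B,(60,80,30),(90,255,255));g[:,:90]=0;g[:,140:]=0
rr=cv2.minAreaRect(max(cv2.findContours(g,0,2)[0],key=len));print(rr,onz(B,rr[0],.345));p=onz(B,rr[0],.345)-O;print("cap in scale",p@xx,p@yy)
for y in(-.02,0,.06,.09):print(y,proj(B,O*[1,1,0]+[0,0,.272]+y*yy),proj(A,O*[1,1,0]+[0,0,.272]+y*yy))
E
```

```text
[(array([246.8, 220.2]), [241, 210, 12, 23, 225])] [(array([294., 232.]), [288, 226, 13, 13, 110])]
tab (array([ 0.4699, -0.176 ,  0.1847]), np.float64(0.0008554347291159456)) [ 0.4687 -0.1748  0.2   ]
lid 291.5526428222656 236.26315307617188 18.585765838623047 [ 0.4688 -0.1747  0.084 ] [ 0.0004 -0.049   0.    ]
bail ends [array([ 0.5106, -0.1508,  0.084 ]), array([ 0.4267, -0.2033,  0.084 ])]
bail ang 32.01692685711729 0.09890112073234711
tab rect ((293.9999694824219, 231.99998474121094), (9.429903030395508, 11.648704528808594), 56.3099365234375)
[0.616 0.179 0.016] [0.4247 0.1324 0.016 ] [0.3858 0.2959 0.016 ]
plate 0.19693421946172954 0.1680428851128197 yaw 13.708059569513743
yaw2 13.382174527429044
O plate [0.5393 0.078  0.016 ]
tip [0.549  0.0598 0.2792] 0.0013791904230159755
tip in scale 0.005033046766736966 -0.019972561569540533
((111.1346206665039, 201.67306518554688), (31.57469367980957, 23.141700744628906), 78.69007110595703) [0.5116 0.2004 0.345 ]
cap in scale 0.002054232961724792 0.12547757167500578
-0.02 [[189.5897 193.4979]] [[339.191  159.4746]]
0 [[180.6171 195.5183]] [[342.472  155.4387]]
0.06 [[153.6345 201.6054]] [[351.8193 143.9364]]
0.09 [[140.1168 204.6615]] [[356.231  138.5053]]
```

```bash
python3 -m inch '[[[0.033,-0.026,-0.006,0],[0.033,-0.026,-0.006,0],[0.033,-0.026,-0.006,0],[0.033,-0.026,-0.006,0],[0.033,-0.026,-0.006,0],[0.033,-0.026,-0.006,0],[0.033,-0.026,-0.006,0],[0.033,-0.026,-0.006,0],[0.033,-0.026,-0.006,0],[0.033,-0.026,-0.006,0],[0.033,-0.026,-0.006,0],[0.03,-0.026,-0.006,0]]]' 100 20
python3 -m inch '[[[0,0,0,-8.5],[0,0,0,-8.5],[0,0,0,-8.5],[0,0,0,-8.5],[0,0,0,-8.5],[0,0,0,-8.5],[0,0,0,-8.5],[0,0,0,-8.5],[0,0,0,-8.5],[0,0,0,-8.5],[0,0,0,-8.5],[0,0,0,-8.5]]]'
python3 -m inch '[[[0,0,0,-2.5],[0,0,0,0],[0,0,0,0]]]'
python3 - <<'E'
from plant import *
from h import *
W=snapshot("wrist");B=snapshot("top")
cv2.imwrite("pics/wrist1.png",W["img"]);s=state();np.set_printoptions(precision=4,suppress=True)
print(s["tcp_pos"],s["orientation"],s["joints"])
import pickle;pickle.dump((W,B),open("v1.pkl","wb"))
print(blobs(mask(W,(3,150,100),(20,255,255))))
E
```

```text
t: 1.4
tcp_pos: [0.4714, -0.1743, 0.299]
orientation: [[0.951, 0.31, 0.0], [0.31, -0.951, -0.0], [0.0, 0.0, -1.0]]
ft_force: [1.3, -0.2, 0.2]
width: 0.0917
finger_force: 0.0
t: 2.6
tcp_pos: [0.4704, -0.176, 0.2986]
orientation: [[-0.506, 0.863, -0.0], [0.863, 0.506, -0.0], [0.0, -0.0, -1.0]]
ft_force: [-1.0, 0.0, -0.9]
width: 0.0917
finger_force: 0.0
t: 2.9
tcp_pos: [0.4705, -0.1761, 0.2986]
orientation: [[-0.536, 0.844, -0.0], [0.844, 0.536, -0.0], [0.0, -0.0, -1.0]]
ft_force: [0.0, 0.7, -0.2]
width: 0.0921
finger_force: 0.0
[ 0.4706 -0.176   0.2987] [[-0.5366  0.8438 -0.0001]
 [ 0.8438  0.5366 -0.    ]
 [ 0.     -0.0001 -1.    ]] [ 0.6587  0.2225 -0.4933  1.7222  0.1114  1.2247  0.7042]
[(array([280.6, 119.8]), [0, 0, 560, 274, 120162]), (array([290.5, 123.8]), [284, 113, 15, 22, 40]), (array([348.9, 151.1]), [345, 148, 8, 8, 30]), (array([206.2, 266.4]), [199, 258, 16, 17, 235]), (array([219.2, 322. ]), [166, 303, 101, 33, 2223]), (array([345.6, 317.1]), [298, 303, 95, 28, 2054]), (array([398.1, 402.4]), [388, 393, 20, 17, 233])]
```

View pics/wrist1.png

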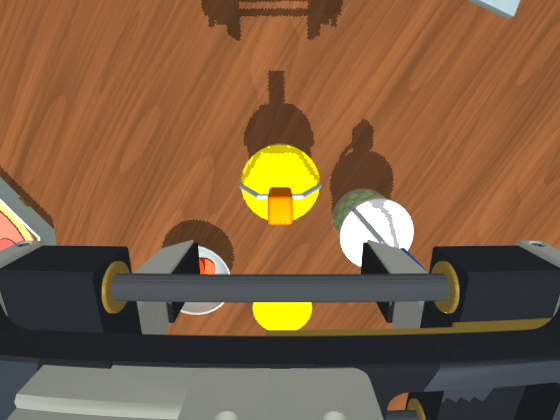

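The wrist view shows the yellow tub with its tab at about (280,205), centred between the fingers; the bail runs nearly level from (241,188) to (319,185), so the yaw fits.

```bash
python3 - <<'E'
from h import *
import pickle
np.set_printoptions(precision=4,suppress=True)
W,B=pickle.load(open("v1.pkl","rb"))
print(onz(W,(280.5,192),.204),onz(W,(280.5,206),.182))
a,b=onz(W,(242,188),.09),onz(W,(319,185.5),.09);v=b-a;print(np.linalg.norm(v),np.degrees(np.arctan2(v[1],v[0])))
c=W["img"][185:230,260:300];m=mask(W,(3,150,200),(20,255,255))[180:230,262:298];ys,xs=np.nonzero(m);print(xs.min()+262,xs.max()+262,ys.min()+180,ys.max()+180)
for P in([.4699,-.176,.204],[.4699,-.176,.16]):print(proj(W,P))
E
```

```text
[ 0.4613 -0.1608  0.204 ] [ 0.471 -0.176  0.182]
0.09369345026617018 34.29595314350401
268 292 197 224
[[279.4552 211.9687]]
[[279.5404 199.7217]]
```

```bash
python3 -m inch '[[[0,0,0.015,-1],[0,0,0.015,0],[0,0,0.015,0],[0,0,0.015,0],[0,0,0.015,0],[0,0,0.015,0],[0,0,0.015,0],[0,0,0.015,0],[0,0,0.015,0],[0,0,0,0],[0,0,0,0]]]'
python3 -m inch '[[[0,0,0,0],[0,0,0,0],[0,0,0,0],[0,0,0,0],[0,0,0,0],[0,0,0,0],[0,0,0,0],[0,0,0,0],[0,0,0,0],[0,0,0,0]]]' 0 30
```

```text
t: 4.1
tcp_pos: [0.4707, -0.1759, 0.164]
orientation: [[-0.552, 0.834, -0.0], [0.834, 0.552, 0.0], [0.0, -0.0, -1.0]]
ft_force: [0.8, -0.8, 0.6]
width: 0.0917
finger_force: 0.0
t: 5.1
tcp_pos: [0.4705, -0.1761, 0.1637]
orientation: [[-0.552, 0.834, -0.0], [0.834, 0.552, -0.0], [0.0, -0.0, -1.0]]
ft_force: [0.2, -0.7, -1.0]
width: 0.022
finger_force: 29.9
```

```bash
python3 -m inch '[[[0,0,-0.005,0],[0,0,-0.01,0],[0,0,-0.015,0],[0,0,-0.015,0],[0,0,-0.015,0],[0,0,-0.015,0],[0,0,-0.015,0],[0,0,-0.015,0],[0,0,-0.015,0],[0,0,-0.015,0],[0,0,-0.01,0],[0,0,-0.009,0]]]'
python3 -m inch '[[[0,0,0,4.2],[0,0,0,4.2],[0,0,0,4.2],[0,0,0,4],[0,0,0,3],[0,0,0,0],[0,0,0,0],[0,0,0,0],[0,0,0,0],[0,0,0,0]]]'
python3 - <<'E'
from plant import *
from h import *
import pickle
A=snapshot("scene");B=snapshot("top");W=snapshot("wrist");s=state();pickle.dump((A,B,W,s),open("v2.pkl","wb"))
im=lambda s,x,y,w,h,k:cv2.resize(s["img"][y:y+h,x:x+w],None,fx=k,fy=k,interpolation=cv2.INTER_CUBIC)
cv2.imwrite("pics/c3.png",np.hstack([im(A,170,60,230,200,2),cv2.resize(W["img"],(340,255)) if 0 else cv2.copyMakeBorder(cv2.resize(W["img"],(340,255)),0,145,0,0,cv2.BORDER_CONSTANT)]))
o=s["orientation"];print(s["tcp_pos"],np.degrees(np.arctan2(o[1,1],o[0,1])),s["ft_force"],s["width"])
E
```

```text
t: 6.3
tcp_pos: [0.4705, -0.1759, 0.3187]
orientation: [[-0.552, 0.834, 0.0], [0.834, 0.552, -0.0], [-0.0, 0.0, -1.0]]
ft_force: [-0.6, -0.6, -3.5]
width: 0.022
finger_force: 29.9
t: 7.3
tcp_pos: [0.4706, -0.176, 0.3177]
orientation: [[-0.241, 0.97, -0.0], [0.97, 0.241, -0.0], [0.0, -0.0, -1.0]]
ft_force: [-0.7, 0.2, -2.6]
width: 0.0218
finger_force: 29.9
[ 0.47060033 -0.17600455  0.31771215] 13.941046963212788 [-0.37734196  0.08820173 -3.43378574] 0.022103209937679762
```

View pics/c3.png

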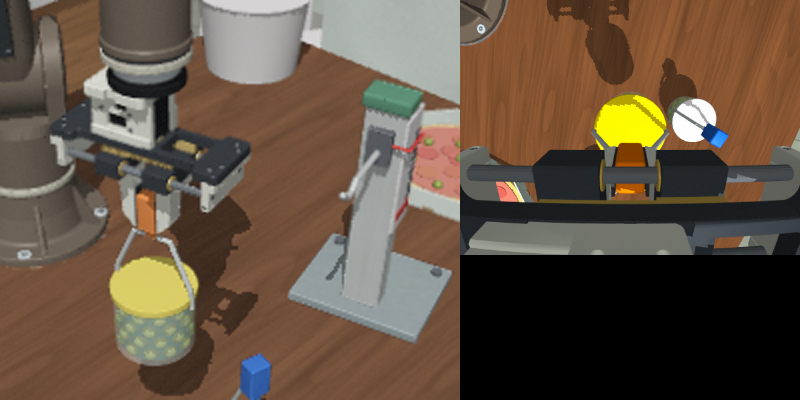

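The tub hangs straight in the gripper, hook and scale clear at right. I carry it to 80 mm short of the hook.

```bash
python3 -m inch '[[[0.008,0,0,0],[0.018,0,0,0],[0.02,0,0,0],[0.02,0,0,0],[0.02,0.01,0,0],[0.02,0.02,0,0],[0.02,0.02,0,0],[0.015,0.02,0,0],[0.01,0.02,0,0],[0,0.02,0,0],[0,0.012,0,0],[0,0.007,0,0]]]'
python3 -m inch '[[[0,0,0,0.4],[0,0,0,0],[0,0,0,0],[0,0,0,0],[0,0,0,0]]]'
python3 - <<'E'
from plant import *
from h import *
import pickle
A=snapshot("scene");B=snapshot("top");W=snapshot("wrist");s=state();pickle.dump((A,B,W,s),open("v3.pkl","wb"))
im=lambda s,x,y,w,h,k:cv2.resize(s["img"][y:y+h,x:x+w],None,fx=k,fy=k,interpolation=cv2.INTER_CUBIC)
cv2.imwrite("pics/c4.png",np.vstack([np.hstack([im(A,280,80,130,100,3),im(B,80,150,136,100,3)]),cv2.copyMakeBorder(im(W,160,0,260,100,3),0,0,0,18,cv2.BORDER_CONSTANT)]))
o=s["orientation"];print(s["tcp_pos"],np.degrees(np.arctan2(o[1,1],o[0,1])),s["ft_force"],s["width"])
E
```

```text
t: 8.65
tcp_pos: [0.5597, 0.0027, 0.3176]
orientation: [[-0.242, 0.97, -0.0], [0.97, 0.242, 0.0], [0.0, -0.0, -1.0]]
ft_force: [-0.5, -0.7, -3.0]
width: 0.0216
finger_force: 29.9
t: 9.15
tcp_pos: [0.5592, 0.0014, 0.3179]
orientation: [[-0.234, 0.972, 0.0], [0.972, 0.234, -0.0], [-0.0, 0.0, -1.0]]
ft_force: [-0.2, -0.4, -3.3]
width: 0.0216
finger_force: 29.9
[0.55937369 0.00156697 0.31781513] 13.521302401935694 [ 0.6175084  -0.71187242 -2.14849948] 0.022071258524237955
```

View pics/c4.png

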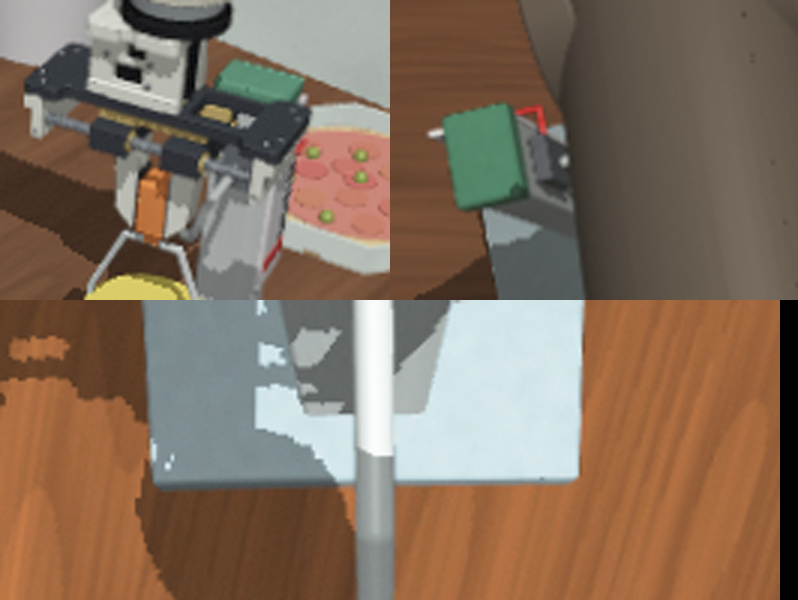

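```bash
python3 - <<'E'
from h import *
import pickle
np.set_printoptions(precision=4,suppress=True)
A,B,W,s=pickle.load(open("v3.pkl","rb"))
c1,c2=onz(W,(211.3,61.8),.016),onz(W,(352.5,59.5),.016);v=c2-c1;print("edge",c1,c2,np.linalg.norm(v),np.degrees(np.arctan2(v[1],v[0])))
xx=v/np.linalg.norm(v);yy=np.array([-xx[1],xx[0],0]);print("O",(c1+c2)/2-.08*yy)
h=onz(W,(285,60),.274);h2=onz(W,(285.2,85),.274);print("hook pts",h,h2)
print("tcp",s["tcp_pos"])
cv2.imwrite("pics/w3.png",cv2.resize(W["img"][40:280,160:400],None,fx=2.5,fy=2.5,interpolation=cv2.INTER_CUBIC))
E
```

```text
edge [0.429  0.1333 0.016 ] [0.6197 0.1823 0.016 ] 0.19693619595470685 14.401185800245434
O [0.5443 0.0803 0.016 ]
hook pts [0.5362 0.1102 0.274 ] [0.5397 0.0961 0.274 ]
tcp [0.5594 0.0016 0.3178]
```

View pics/w3.png

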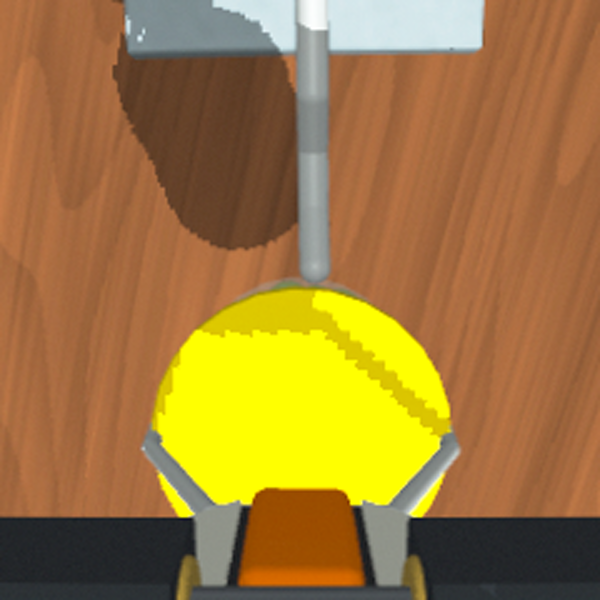

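The wrist view shows the hook at x≈286, tip end at about (286,152), the tub squarely before it, bail level.

```bash
python3 - <<'E'
from h import *
import pickle
np.set_printoptions(precision=4,suppress=True)
A,B,W,s=pickle.load(open("v3.pkl","rb"))
o=s["orientation"];tip=onz(W,(286,152),.277)
for n,(u,v),z in(("tip end",(286,152),.277),("arm corner",(285,79),.279),("sec",(285.3,101),.272),):
    p=onz(W,(u,v),z);d=p-s["tcp_pos"];print(n,p,"tool x,y",d@o[:,0],d@o[:,1])
seat=tip+.026*o[:,0];d=seat-s["tcp_pos"];print("seat",seat,d@o[:,0],d@o[:,1])
d=np.array([.5443,.0803,0])-s["tcp_pos"];print("plate O",d@o[:,0],d@o[:,1])
# check tub: lid far edge, known
print("bail px",proj(W,[s["tcp_pos"]-[0,0,.0157]]))
E
```

```text
tip end [0.5499 0.0565 0.277 ] tool x,y 0.05562204565161643 0.003620955678808334
arm corner [0.5389 0.0989 0.279 ] tool x,y 0.09938927060462001 0.0028105994967583866
sec [0.5421 0.087  0.272 ] tool x,y 0.08716514832119442 0.0031469503725492284
seat [0.5438 0.0818 0.277 ] 0.08162204565161642 0.0036209556788083857
plate O 0.08010603048662893 0.0037107714238234137
bail px [[280.3965 248.2564]]
```

```bash
cat > ft.py <<'E'
from plant import *
import numpy as np
f=[]
for i in range(25):
    snapshot("wrist");f.append(state()["ft_force"])
f=np.array(f);s=state();print(f.mean(0).round(3),(f.std(0)/5).round(3),s["tcp_pos"].round(4),round(s["t"],2))
E
python3 ft.py
python3 -m inch '[[[0.004,0.0005,0,0],[0.008,0.001,0,0],[0.008,0.001,0,0],[0.008,0.001,0,0],[0.008,0,0,0],[0.008,0,0,0],[0.008,0,0,0],[0.008,0,0,0],[0.008,0,0,0],[0.006,0,0,0],[0.004,0,0,0],[0.002,0,0,0]]]'
python3 -m inch '[[[0,0,0.004,0],[0,0,0.004,0],[0,0,0.004,0],[0,0,0.004,0],[0,0,0.004,0],[0,0,0.003,0],[0,0,0.002,0],[0,0,0.0,0],[0,0,0,0]]]'
python3 - <<'E'
from plant import *
from h import *
import pickle
A=snapshot("scene");W=snapshot("wrist");s=state();pickle.dump((A,W,s),open("v4.pkl","wb"))
print(s["tcp_pos"],proj(W,[.5427,.0795,.272]))
cv2.imwrite("pics/c5.png",np.hstack([cv2.resize(A["img"][90:230,290:410],None,fx=3,fy=3),cv2.resize(W["img"][80:290,180:390],None,fx=2,fy=2)]))
E
```

```text
[ 0.149  0.161 -3.42 ] [0.075 0.079 0.112] [0.5595 0.0016 0.3177] 10.55
t: 11.75
tcp_pos: [0.5441, 0.0807, 0.3177]
orientation: [[-0.234, 0.972, 0.0], [0.972, 0.234, 0.0], [0.0, 0.0, -1.0]]
ft_force: [0.6, 0.2, -2.6]
width: 0.0219
finger_force: 29.9
t: 12.65
tcp_pos: [0.5442, 0.0803, 0.2928]
orientation: [[-0.234, 0.972, 0.0], [0.972, 0.234, 0.0], [-0.0, 0.0, -1.0]]
ft_force: [-0.8, -0.2, -3.9]
width: 0.0221
finger_force: 29.9
[0.54425033 0.08032515 0.29290748] [[277.56181427 245.75327907]]
```

View pics/c5.png

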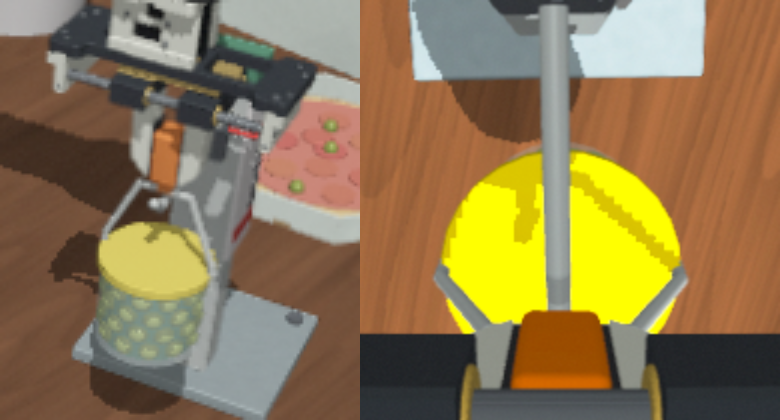

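The hook passes through the bail under the tab, with the dip beneath the wire. I lower at 2 cm/s.

```bash
python3 -m inch '[[[0,0,0.001,0],[0,0,0.001,0],[0,0,0.001,0],[0,0,0.001,0],[0,0,0.001,0],[0,0,0.001,0],[0,0,0.002,0],[0,0,0.002,0],[0,0,0.002,0],[0,0,0.002,0],[0,0,0.002,0],[0,0,0.002,0]]]'
python3 -m inch '[[[0,0,0.002,0],[0,0,0.002,0],[0,0,0.002,0],[0,0,0.001,0],[0,0,0,0],[0,0,0,0]]]'
python3 ft.py
```

```text
t: 13.95
tcp_pos: [0.5442, 0.0803, 0.2746]
orientation: [[-0.234, 0.972, 0.0], [0.972, 0.234, -0.0], [-0.0, 0.0, -1.0]]
ft_force: [1.0, -0.6, -2.4]
width: 0.022
finger_force: 29.9
t: 14.55
tcp_pos: [0.5442, 0.0803, 0.2678]
orientation: [[-0.234, 0.972, 0.0], [0.972, 0.234, 0.0], [-0.0, 0.0, -1.0]]
ft_force: [0.2, -0.1, -1.5]
width: 0.0219
finger_force: 29.9
[ 0.032  0.108 -1.867] [0.096 0.102 0.108] [0.5441 0.0802 0.2677] 15.8
```

```bash
python3 -m inch '[[[0,0,0.001,0],[0,0,0.002,0],[0,0,0.002,0],[0,0,0.002,0],[0,0,0.002,0],[0,0,0.002,0],[0,0,0.002,0],[0,0,0.002,0],[0,0,0.002,0],[0,0,0.002,0],[0,0,0.002,0],[0,0,0.001,0]]]'
sed -i 's/range(25)/range(45)/;s#)/5)#)/45**.5)#' ft.py; python3 ft.py
```

```text
t: 17.0
tcp_pos: [0.5442, 0.0802, 0.2456]
orientation: [[-0.234, 0.972, 0.0], [0.972, 0.234, 0.0], [-0.0, 0.0, -1.0]]
ft_force: [-0.1, 0.7, 0.2]
width: 0.0219
finger_force: 29.9
[ 0.218  0.321 -0.082] [0.074 0.078 0.081] [0.5442 0.0802 0.2457] 19.25
```

```bash
python3 -m inch '[[[0,0,0.001,0],[0,0,0,0],[0,0,0,0],[0,0,0,0],[0,0,0,0]]]' - 3
python3 -m inch '[[[0,0,0,0],[0,0,0,0],[0,0,0,0],[0,0,0,0],[0,0,0,0],[0,0,0,0],[0,0,0,0],[0,0,0,0],[0,0,0,0],[0,0,0,0]]]' 32
python3 -m inch '[[[0,0,0,0],[0,0,0,0],[0,0,0,0],[0,0,0,0],[0,0,0,0],[0,0,0,0]]]' 70
python3 - <<'E'
from plant import *
from h import *
A=snapshot("scene");W=snapshot("wrist")
cv2.imwrite("pics/c6.png",np.hstack([cv2.resize(A["img"][90:230,290:410],None,fx=3,fy=3),cv2.resize(W["img"][80:290,180:390],None,fx=2,fy=2)]))
E
```

```text
t: 19.75
tcp_pos: [0.5442, 0.0802, 0.2447]
orientation: [[-0.234, 0.972, 0.0], [0.972, 0.234, -0.0], [-0.0, -0.0, -1.0]]
ft_force: [-0.3, 0.4, 0.0]
width: 0.0224
finger_force: 3.0
t: 20.75
tcp_pos: [0.5441, 0.0802, 0.2447]
orientation: [[-0.234, 0.972, 0.0], [0.972, 0.234, -0.0], [-0.0, 0.0, -1.0]]
ft_force: [-0.4, -0.1, 0.3]
width: 0.0294
finger_force: 0.0
t: 21.35
tcp_pos: [0.5442, 0.0802, 0.2447]
orientation: [[-0.234, 0.972, 0.0], [0.972, 0.234, -0.0], [-0.0, 0.0, -1.0]]
ft_force: [-0.6, 0.5, 0.6]
width: 0.0636
finger_force: 0.0
```

View pics/c6.png

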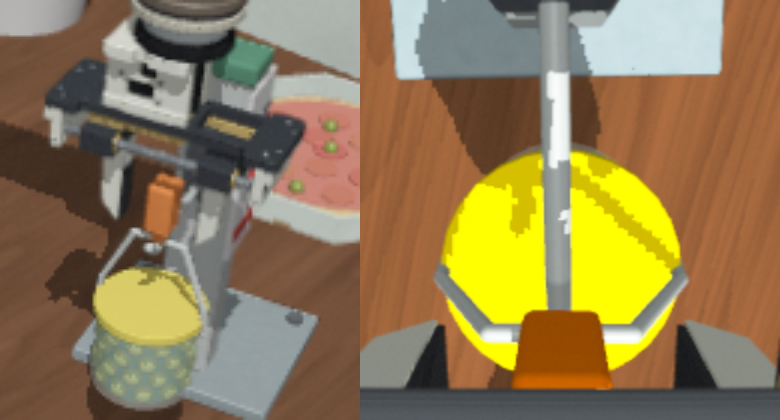

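Fingers are clear on both sides of the tab, and the tub hangs level in the dip. I go straight up and check that it has settled.

```bash
python3 -m inch '[[[0,0,-0.005,0],[0,0,-0.01,0],[0,0,-0.015,0],[0,0,-0.015,0],[0,0,-0.015,0],[0,0,-0.015,0],[0,0,-0.015,0],[0,0,-0.015,0],[0,0,-0.01,0],[0,0,-0.005,0],[0,0,0,0],[0,0,0,0]]]'
python3 -m inch '[[[0,0,0,0],[0,0,0,0],[0,0,0,0],[0,0,0,0],[0,0,0,0],[0,0,0,0],[0,0,0,0],[0,0,0,0],[0,0,0,0],[0,0,0,0],[0,0,0,0],[0,0,0,0]]]'
python3 - <<'E'
from plant import *
from h import *
for i in range(20):
    A=snapshot("scene")
    if i%3==0:
        m=mask(A,(3,150,100),(20,255,255));m[:,:320]=0;m[:,358:]=0;m[:130]=0;m[200:]=0
        y=mask(A,(24,120,100),(34,255,255));print(blobs(m),[b[0] for b in blobs(y,200)])
E
```

```text
t: 22.65
tcp_pos: [0.5439, 0.0801, 0.3642]
orientation: [[-0.234, 0.972, -0.001], [0.972, 0.234, -0.0], [-0.0, -0.001, -1.0]]
ft_force: [-0.3, 0.7, 0.4]
width: 0.0646
finger_force: 0.0
t: 23.85
tcp_pos: [0.5441, 0.0803, 0.3647]
orientation: [[-0.234, 0.972, 0.0], [0.972, 0.234, -0.0], [-0.0, -0.0, -1.0]]
ft_force: [-0.2, -0.4, -0.1]
width: 0.0639
finger_force: 0.0
[(array([343.5, 157.8]), [338, 147, 13, 24, 218])] [array([338.7, 192. ]), array([227.4, 347.7])]
[(array([343.5, 157.8]), [338, 147, 13, 24, 217])] [array([338.7, 191.9]), array([227.4, 347.7])]
[(array([343.5, 157.8]), [338, 147, 13, 24, 218])] [array([338.7, 191.9]), array([227.4, 347.7])]
[(array([343.5, 157.8]), [338, 147, 13, 24, 217])] [array([338.7, 191.9]), array([227.4, 347.7])]
[(array([343.5, 157.8]), [338, 147, 13, 24, 217])] [array([338.7, 192. ]), array([227.4, 347.7])]
[(array([343.5, 157.8]), [338, 147, 13, 24, 217])] [array([338.7, 191.9]), array([227.4, 347.7])]
[(array([343.5, 157.8]), [338, 147, 13, 24, 218])] [array([338.7, 192. ]), array([227.4, 347.7])]
```

Still, and the gripper is clear. I hand it in.

```bash
python3 -c "
from plant import *
print(finish_job())"
```

```text
the job is handed in; nothing more can be done
None
```

The yellow-lidded tub hangs free and still in the hook's dip. It weighs about 0.35 kg by the wrist force, so the pointer should be about 43 mm down (not read off the scale), and the job is handed in, though no verdict came back.

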